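Sort left- and right-hand printed brackets, one held by a sprung catch

TASK

Sort the three orange brackets: slide the left-hand ones wholly into the green bin on the robot's left and the right-hand one wholly into the yellow bin on the robot's right, flat on the table without lifting them. One bracket is locked in the grey holder by a sprung catch: drive the blue wedge between the holder's left cheek and the catch's yellow plate until the catch is open, let go and leave it there, then draw that bracket straight out and sort it too. Do not disturb the other things on the table.

Things in the scene. Friction and masses are not known exactly. Their poses are not given: they have to be found in the camera images.
- holder: grey holder fixed to the table, square to the world axes. Origin on the table, on the centre line of its channel; x into the channel (away from the robot), y left. Channel y -16 to +16 mm, from its open front at x +6 mm to its back at +110. Cheeks 30 high: right y -46 to -16, left y +16 to +85.5 mm, with a tongue, y +73.5 to +85.5, reaching forward to x -20. Dark spring block at x +20 to +110, y +147 to +165, 32 mm high
- nest (a point): where the middle of the held bracket's long arm lies: 13 mm along x from the holder's origin, 14 mm up; axes as the holder's. The bracket there, of either hand, has its long arm along x in the channel and its elbow end towards the robot, out in front at x -75 mm from this point; 40 mm are free between its short arm and the cheeks' front
- catch (a joint): how far the sprung catch is pushed back to the left (+y), m: 0 at rest, at most 0.022. Its steel tooth reaches through the left cheek into the waist of the held bracket, which is free above 0.010. Its spring pushes back with 4.5 N at rest and 6.5 N open; driving the wedge in takes about 4 to 8 N
- gap (a point): mouth of the wedge's gap, 13 mm wide at rest, between the left cheek's outer face (6.5 mm to the right of this point) and the catch's yellow plate (6.5 mm to the left, 26 mm high). The point is at the near end of the plate's straight part, 13 mm up; x runs into the gap. The plate flares out 9 mm over 14 mm towards the robot; the cheek's guide begins 8 mm nearer than this point, its corner bevelled 8 mm. The tooth's stem stops the wedge 67 mm in
- prop_grip (a point): blue wedge lying flat like a doorstop, with an upright grip 40 (x) x 22 (y) mm, 25 to 70 mm above the table. Point: on the grip's axis, 50 mm up; x to the thin end. Body 25 mm high: x -25 to +25 is 26 mm wide, then the left side tapers to 8 mm (y -13 to -5) at x +70; the right side, y -13, is straight. 120 g. Driven home against the stem it opens the catch 13 mm
- left_a_mid (a point): orange printed left-hand bracket, a flat L 28 mm thick lying with dark screw heads up, 100 g. Point: middle of the long arm (150 x 28 mm), 14 mm above the table. x: along the long arm, elbow end at -75 mm, far end at +75; z up. Short arm: x -75 to -47 mm, out to y +66 mm, so to the left with the long arm pointing away from you. Waist 10 mm wide at x +38 to +55
- left_b_mid (a point): orange printed left-hand bracket, a flat L 28 mm thick lying with dark screw heads up, 100 g. Point: middle of the long arm (150 x 28 mm), 14 mm above the table. x: along the long arm, elbow end at -75 mm, far end at +75; z up. Short arm: x -75 to -47 mm, out to y +66 mm, so to the left with the long arm pointing away from you. Waist 10 mm wide at x +38 to +55
- right_mid (a point): orange printed right-hand bracket, a flat L 28 mm thick lying with dark screw heads up, 100 g. Point: middle of the long arm (150 x 28 mm), 14 mm above the table. x: along the long arm, elbow end at -75 mm, far end at +75; z up. Short arm: x -75 to -47 mm, out to y -66 mm, so to the right with the long arm pointing away from you. Waist 10 mm wide at x +38 to +55
- left_a_far (a point): middle of the end face of that bracket's long arm, 14 mm above the table; axes as at left_a_mid
- left_a_arm (a point): middle of the end face of that bracket's short arm, 14 mm above the table; axes as at left_a_mid
- left_b_far (a point): middle of the end face of that bracket's long arm, 14 mm above the table; axes as at left_b_mid
- left_b_arm (a point): middle of the end face of that bracket's short arm, 14 mm above the table; axes as at left_b_mid
- right_far (a point): middle of the end face of that bracket's long arm, 14 mm above the table; axes as at right_mid
- right_arm (a point): middle of the end face of that bracket's short arm, 14 mm above the table; axes as at right_mid
- bin_left: green bin fixed on the robot's left: tray with three walls 30 mm high, 6 mm thick, open towards the middle of the table, with no step, so things slide in over the table. Inside 260 mm (x) by 210 mm (y). Origin: middle of the floor; open mouth at y -105 mm, back wall at y +105 mm
- bin_right: yellow bin fixed on the robot's right: tray with three walls 30 mm high, 6 mm thick, open towards the middle of the table, with no step, so things slide in over the table. Inside 260 mm (x) by 210 mm (y). Origin: middle of the floor; open mouth at y +105 mm, back wall at y -105 mm
- cup: purple cup, 72 mm across, 100 mm high, origin under its centre; leave it alone
- sander: cork sanding block, 85 x 55 mm, 26 mm high, origin under its centre; leave it alone
- tape: roll of brown tape lying flat, 100 mm across, 24 mm high, origin under its centre; leave it alone
Mind the look-alikes: they are no part of the job. Leave any pink or red look-alike of the part that bears prop_grip alone.

How it is judged:
On the way, in this order (a step that is already met when the one before it is completed fails the run):
1. the wedge, let go, holds the catch open (value of joint catch above 0.01 m and x of prop_grip in the frame of holder above -0.06 m and y of prop_grip in the frame of holder between 0.08 and 0.13 m and contact force between the fingers and prop below 0.3 N), for 0.3 s.
2. the held bracket has been drawn out of the holder (horizontal distance between each of left_a_mid, left_b_mid, right_mid and nest above 0.12 m), for 0.1 s.
At the end, for the whole second after the job is handed in: Both left-hand brackets lie flat and at rest in the green left bin and the right-hand one in the yellow right bin (wholly inside: the ends of both arms within the mouth, and the middle of the long arm at least 20 mm inside it); the released wedge still holds the catch open by more than 0.010 m (x of left_a_mid in the frame of bin_left between -0.13 and 0.13 m and y of left_a_mid in the frame of bin_left between -0.085 and 0.105 m and height (world z) of each of left_a_mid, left_b_mid, right_mid below 0.022 m and angle between each of left_a_mid, left_b_mid, right_mid's own z axis and vertical below 0.15 rad and y of each of left_a_far, left_a_arm, left_b_far, left_b_arm in the frame of bin_left above -0.105 m and x of left_b_mid in the frame of bin_left between -0.13 and 0.13 m and y of left_b_mid in the frame of bin_left between -0.085 and 0.105 m and x of right_mid in the frame of bin_right between -0.13 and 0.13 m and y of right_mid in the frame of bin_right between -0.105 and 0.085 m and y of each of right_far, right_arm in the frame of bin_right below 0.105 m and value of joint catch above 0.01 m and x of prop_grip in the frame of holder above -0.06 m and y of prop_grip in the frame of holder between 0.08 and 0.13 m and linear speed of each of left_a, left_b, right, prop below 0.02 m/s); the robot touches nothing.
It fails at once if a bracket was lifted more than 20 mm off the table or tipped by more than 0.5 rad (height (world z) of any of left_a_mid, left_b_mid, right_mid above 0.034 m or angle between any of left_a_mid, left_b_mid, right_mid's own z axis and vertical above 0.5 rad).
It fails at once if another thing on the table was moved more than 40 mm (distance of any of cup, tape, sander from where it was at the start of the episode above 0.04 m).
It also fails if it takes over 72 s, if anything falls off the work surface, if the arm or the gripper's body presses on something with over 40 N, if the wrist force passes 120 N, or if a joint passes its speed limit or range.

ROBOT

A 7-joint arm with a two-finger parallel gripper is mounted at the origin on the work surface. World frame = base frame: x ahead of the robot, y to its left, z up, the work surface at z = 0. Lengths are in m, angles in rad, forces in N, time in s.
With the tool pointing down it reaches from about 0.425 to 0.925 m from the base axis. Payload 6.8 kg.
Tool frame: the origin (TCP) lies at the very end of the fingers, on their centre line; the grasp point (between the pads) lies 19 mm behind it; z points along the fingers, y is the line along which they close (so a half turn about z gives the same grasp; the last joint's range is limited). The gripper opens to 85 mm and grips with 20 to 120 N. Pads are 22 mm wide; open, the fingers measure 114 mm over their backs; the gripper's body (76 mm by 85 mm) begins 54 mm behind the grasp point. The pads swing forward as they close: fully open they stand 13 mm farther back than shut.
Start: joints at [0.992, 0.477, 0.022, 1.555, -0.011, 1.109, -0.083], TCP at [0.306, -0.602, 0.231] pointing down, gripper open.
Joint ranges: [-2.96, 2.96], [-0.34, 2.1], [-1.41, 1.46], [0.24, 2.44], [-1.37, 4.51], [0.17, 1.92], [-2.96, 2.96]. Speed limits (rad/s): [2.39, 2.39, 3.14, 3.14, 3.14, 3.14, 3.14].

INTERFACE

Orientations are given as a unit quaternion [w, x, y, z].
In Python, from station import bot gives the robot as it stands.
- The arm moves only by the tool jog_arm, never from a script. Its argument "motion" is a list of rows, each a list of 7 numbers: the turn, a rotation vector about the tool's x, y, z in rad, then the shift along the tool's x, y, z in mm, then the finger opening in mm, from 0 to 85.4. A call has 1 to 10 rows; each row is the pose to reach, as a shift and turn from the pose commanded when the call began, along the tool's axes at that moment; what a row does not reach only later rows make up. A row lasts 1/8 s, in which the tool goes at most 62.5 mm and 10.7 degrees, less where a joint would pass 70% of its speed; a pose out of reach is approached as far as the arm can. A call with a gripper value outside its range is refused whole. The fingers move at their own pace and stop on an object; "grip_force" is the grip in N (left out, the last holds). Time passes only in rows, so rows that repeat a pose let the fingers close. It gives the time, the measured TCP pose, the force, the opening and the grip force at its end, in the units of the state.
- bot.get_obs(): the state, without advancing time (a new reading comes with each control period).
- bot.read_camera(name): name is "scene" or "top" or "wrist"; returns a dict with "pixels" (384x512x3 uint8, red, green, blue), "camera_matrix" (3x3 intrinsics, pixels), "T" (4x4, takes a point from camera to world coordinates); the wrist camera has in their place "tool_from_camera" (4x4, takes a point from camera to tool coordinates, whose origin is the TCP and whose axes are the flange's). Camera axes: x right, y down, z forward; pixel columns grow to the right and rows downward; lengths in m; the calibration is good to about 2 mm. The wrist camera is an equidistant fisheye: a pixel r from the principal point sees the ray r / f radians off the axis. A picture is of the moment at which its call begins: read the wrist's pose just before it. There is no depth.
- bot.hand_in(): hands the job in; it is judged then, once.
Trained networks look in a picture, given as the dict that the camera call returned (one of the last four; its "shot" number tells which), for a name from the list of things; names that differ only in an ending like _2 or _b are one class to them, and where a whole thing is asked for, a point or a joint stands for the part that bears it (a point fixed in the world has none). Each returns a list of dicts, best first, with "score" (0 to 1); they miss things now and then, are a little off and sometimes report something else, mostly with a low value. They report only what shows in the picture. A call takes as long as a camera call. They do not tell look-alikes from the thing itself.
- bot.spot_in(thing, picture): "xy" ([column, row] in pixels, amid what is visible of it).
- bot.tip_of(thing, picture): "xy" ([column, row] in pixels: a listed point, or the origin of a listed thing).
The state is a dict: "t": time; "q": joint angles; "joint_vel": joint speeds; "joint_torque": joint torques, N m; "eef_pos": TCP position; "tool_rot": TCP orientation; "contact_force": force on the tool from outside, world axes, zero at the start; "torque": the same for the moment, N m; "gripper_width": opening from 0.0 (shut) to 1.0 (fully open); "grasp_force": force on a finger pad.
Only numpy, scipy, OpenCV 4.12 (cv2) and the standard library are available. Lean on these libraries where they do the work, as an engineer would, in place of code of your own. Each camera call takes 0.05 s, during which the arm holds its last target. There are 200 camera calls.

## Working session

There is one attempt and no reset: what is moved stays moved. The work goes in short steps, Python scripts to look and compute and a tool call to move; the robot and the scene stay as the last step left them, time stands still between calls to the robot, and variables do not carry over. Pictures are saved under pics/ and viewed, at most 10 in all, crops included, and the job is handed in when it is done.

Besides the shell and the picture viewer there is one more tool, called as a command line: name --pt "numbers of a row" for each row, then --argument value for the rest. jog_arm: Moves the arm, as the interface text tells. Its arguments: {"type":"object","properties":{"motion":{"type":"array"},"grip_force":{"type":"number"}},"required":["motion"]}

```bash
mkdir -p pics; ls; cat > h.py <<'E'
import numpy as np, cv2
from station import bot
from scipy.spatial.transform import Rotation as R
def w(p,xy,z):
    "pixel -> world at height z (scene/top)"
    T=np.array(p["T"]);K=np.array(p["camera_matrix"])
    d=T[:3,:3]@np.linalg.solve(K,[xy[0],xy[1],1.]);o=T[:3,3]
    return o+d*(z-o[2])/d[2]
def save(p,n,s=1):
    cv2.imwrite("pics/"+n,cv2.resize(p["pixels"][:,:,::-1],None,fx=s,fy=s))
E
python3 - <<'E'
from h import *
np.set_printoptions(precision=3,suppress=True)
o=bot.get_obs();print({k:o[k] for k in("t","eef_pos","tool_rot","gripper_width")})
Z=dict(left_a_mid=.014,left_a_far=.014,left_a_arm=.014,right_mid=.014,right_far=.014,right_arm=.014,prop_grip=.05,gap=.013,nest=.014,holder=0,bin_left=0,bin_right=0,cup=0,sander=0,tape=0)
for c in("top","scene"):
    p=bot.read_camera(c);save(p,c+"0.png",1.5)
    for n,z in Z.items():
        for r in bot.tip_of(n,p)[:4]: print(c,n,round(r["score"],2),np.round(r["xy"]),w(p,r["xy"],z))
E
```

```text
pics
{'t': 0.0, 'eef_pos': array([ 0.306, -0.601,  0.23 ]), 'tool_rot': array([-0.001,  0.972,  0.233, -0.   ]), 'gripper_width': 0.9994486468621401}
top left_a_mid 0.63 [287. 251.] [ 0.441 -0.143  0.014]
top left_a_far 0.57 [285. 227.] [ 0.509 -0.134  0.014]
top left_a_arm 0.97 [259. 270.] [ 0.382 -0.066  0.014]
top right_mid 0.86 [254. 180.] [ 0.646 -0.036  0.014]
top right_far 0.8 [257. 157.] [ 0.718 -0.041  0.014]
top right_far 0.49 [180. 249.] [0.428 0.165 0.014]
top right_arm 0.95 [278. 205.] [ 0.573 -0.111  0.014]
top right_arm 0.45 [178. 224.] [0.5   0.178 0.014]
top prop_grip 0.71 [417. 176.] [ 0.676 -0.509  0.05 ]
top prop_grip 0.57 [322. 181.] [ 0.646 -0.235  0.05 ]
top prop_grip 0.56 [310. 123.] [ 0.822 -0.195  0.05 ]
top gap 0.79 [225. 187.] [0.62  0.047 0.013]
top nest 0.68 [256. 181.] [ 0.644 -0.041  0.014]
top holder 0.7 [255. 186.] [ 0.631 -0.042  0.   ]
top bin_left 0.71 [105. 237.] [0.453 0.39  0.   ]
top bin_right 0.95 [372. 249.] [ 0.461 -0.392  0.   ]
top cup 0.92 [159. 182.] [0.626 0.25  0.   ]
top sander 0.57 [130. 166.] [0.673 0.344 0.   ]
top sander 0.35 [26
[... 290 characters left out ...]
41 -0.05   0.014]
scene right_far 0.63 [230. 215.] [ 0.713 -0.062  0.014]
scene right_arm 0.97 [254. 195.] [ 0.596 -0.102  0.014]
scene prop_grip 0.69 [225. 171.] [ 0.645 -0.229  0.05 ]
scene prop_grip 0.5 [189. 134.] [ 0.672 -0.496  0.05 ]
scene gap 0.65 [271. 226.] [0.618 0.05  0.013]
scene nest 0.96 [251. 207.] [ 0.634 -0.06   0.014]
scene holder 0.83 [257. 213.] [ 0.623 -0.035  0.   ]
scene holder 0.39 [257. 194.] [ 0.579 -0.115  0.   ]
scene bin_left 0.58 [375. 287.] [0.466 0.392 0.   ]
scene bin_right 0.93 [250. 139.] [ 0.446 -0.401  0.   ]
scene cup 0.65 [306. 275.] [0.621 0.256 0.   ]
scene sander 0.62 [313. 306.] [0.662 0.349 0.   ]
scene tape 0.79 [207. 165.] [ 0.67  -0.345  0.   ]
```

View pics/top0.png

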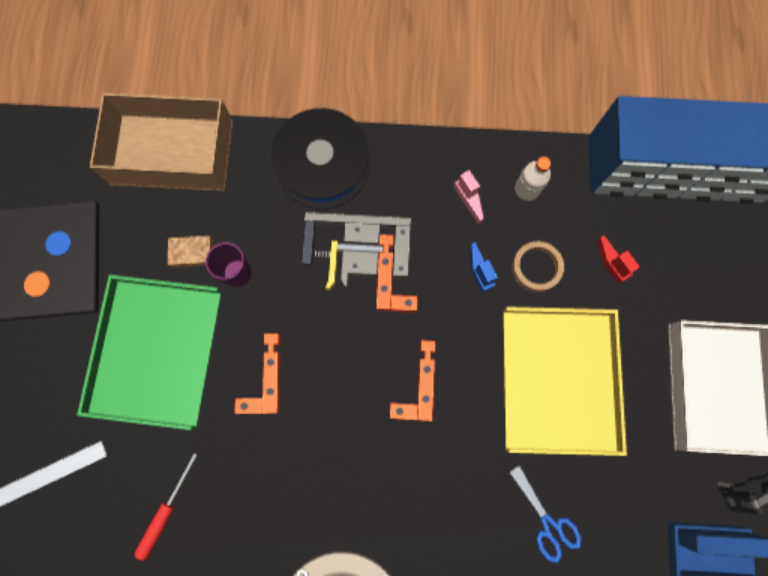

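View pics/scene0.png

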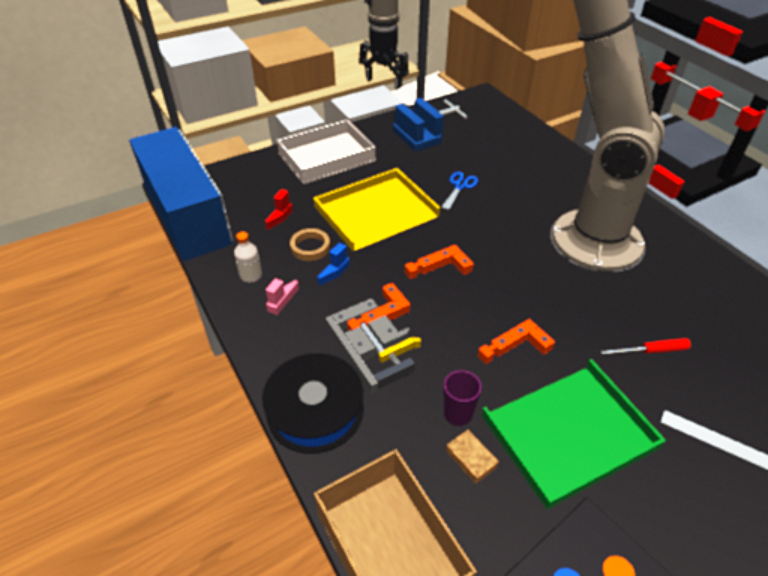

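The held bracket is right-hand. The blue wedge is the one at about (483,265), and the left brackets are at about (265,375) and (420,385). The pink and red look-alikes stay put. Next I'll get the wedge yaw and the bracket yaws from colour.

```bash
cat >> h.py <<'E'
np.set_printoptions(precision=4,suppress=True)
def tool(o=None):
    o=o or bot.get_obs();q=np.array(o["tool_rot"]);return np.array(o["eef_pos"]),R.from_quat(q[[1,2,3,0]])
def go(x,y,z,yaw,p=None,r=None):
    "row numbers to reach tcp pose, tool down, tool x at world yaw (or half turn)"
    if p is None:p,r=tool()
    best=None
    for k in(0,np.pi):
        t=R.from_euler("z",yaw+k)*R.from_euler("x",np.pi);v=(r.inv()*t).as_rotvec()
        if best is None or np.linalg.norm(v)<np.linalg.norm(best):best=v
    s=r.inv().apply(np.array([x,y,z])-p)*1000
    print("ROW",np.round(best,3),np.round(s,1))
def blobs(p,lo,hi,z,minA=60):
    m=cv2.inRange(cv2.cvtColor(p["pixels"],cv2.COLOR_RGB2HSV),lo,hi)
    cs,_=cv2.findContours(m,cv2.RETR_EXTERNAL,cv2.CHAIN_APPROX_NONE)
    for c in cs:
        if cv2.contourArea(c)<minA: continue
        pts=np.array([w(p,q[0],z)[:2] for q in c],np.float32)
        hull=cv2.approxPolyDP(cv2.convexHull(pts),.006,True)[:,0]
        print("blob",c.mean(axis=(0,1)),cv2.contourArea(c),cv2.minAreaRect(pts),"\n",hull.round(3).tolist())
E
python3 - <<'E'
from h import *
p=bot.read_camera("top");
blobs(p,(105,120,60),(120,255,255),.02,20)
print("orange");blobs(p,(5,150,120),(13,255,255),.028)
print("bins");blobs(p,(55,150,60),(70,255,255),.0);blobs(p,(26,150,100),(32,255,255),0.)
go(.646,-.232,.22,0.25)
E
```

```text
blob [476.0903 362.6756] 1414.5 ((0.1630226969718933, -0.6760436296463013), (0.0855746790766716, 0.1719866544008255), 3.243952751159668) 
 [[0.19599999487400055, -0.5889999866485596], [0.11599999666213989, -0.5950000286102295], [0.12300000339746475, -0.7319999933242798], [0.1550000011920929, -0.7580000162124634], [0.1850000023841858, -0.7609999775886536], [0.20100000500679016, -0.7239999771118164]]
blob [370.542  356.9466] 520.5 ((0.16966620087623596, -0.3803383409976959), (0.07823189347982407, 0.07976378500461578), 33.99790954589844) 
 [[0.2029999941587448, -0.36000001430511475], [0.16200000047683716, -0.3440000116825104], [0.13500000536441803, -0.3580000102519989], [0.12300000339746475, -0.38199999928474426], [0.1509999930858612, -0.421999990940094], [0.16899999976158142, -0.42500001192092896], [0.20100000500679016, -0.4009999930858612]]
blob [320.6081 178.2297] 296.0 ((0.6649215221405029, -0.23350226879119873), (0.09934282302856445, 0.041645947843790054), 25.842626571655273) 
 [[0.7139999866485596, -0.2199999988079071], [0.7009999752044678, -0.210999995470047], [0.6539999842643738
[... 1742 characters left out ...]
8418579, 0.6470000147819519], [0.5870000123977661, 0.6600000262260437], [0.5659999847412109, 0.6589999794960022], [0.5519999861717224, 0.6290000081062317], [0.5709999799728394, 0.6119999885559082], [0.5889999866485596, 0.6150000095367432], [0.6010000109672546, 0.6290000081062317]]
blob [259.9231 184.3846] 547.0 ((0.6417248249053955, -0.06641294062137604), (0.15227046608924866, 0.0762469694018364), 3.2878053188323975) 
 [[0.7160000205039978, -0.032999999821186066], [0.5659999847412109, -0.032999999821186066], [0.5680000185966492, -0.10899999737739563], [0.5950000286102295, -0.10700000077486038], [0.7170000076293945, -0.05400000140070915]]
bins
ROW [-0.    -0.     0.221] [ 470.4 -175.2   11.3]
```

jog_arm --pt "0 0 0.1 200 -75 5 85" --pt "0 0 0.1 470 -175 11 60" --pt "0 0 0.1 470 -175 11 60" --pt "0 0 0.1 470 -175 11 60" --pt "0 0 0.1 470 -175 11 60" --pt "0 0 0.1 470 -175 11 60" --pt "0 0 0.1 470 -175 11 60" --pt "0 0 0.1 470 -175 11 60" --pt "0 0 0.1 470 -175 11 60" --pt "0 0 0.1 470 -175 11 60" --grip_force 60

```text
t: 2.9
eef_pos: [0.6455, -0.2327, 0.2201]
tool_rot: [0.0, 0.983, 0.185, -0.0]
contact_force: [0.2, -0.7, 0.3]
gripper_width: 0.703
grasp_force: 0.0
```

```bash
cat >> h.py <<'E'
def ww(p,T,xy,z):
    "wrist pixel -> world at height z; T=(pos,rot) of tcp"
    K=np.array(p["camera_matrix"]);C=np.array(p["tool_from_camera"])
    d=np.array([(xy[0]-K[0,2])/K[0,0],(xy[1]-K[1,2])/K[1,1]]);th=np.hypot(*d)
    ray=np.r_[d/th*np.sin(th),np.cos(th)] if th>0 else np.array([0,0,1.])
    ray=T[1].apply(C[:3,:3]@ray);o=T[0]+T[1].apply(C[:3,3])
    return o+ray*(z-o[2])/ray[2]
E
python3 - <<'E'
from h import *
T=tool();p=bot.read_camera("wrist");save(p,"w1.png",1.5);print(T[0],T[1].as_quat(),bot.get_obs()["t"])
for n,z in dict(prop_grip=.05,gap=.013,holder=0,right_mid=.014,right_far=.014,left_a_mid=.014).items():
    for r in bot.tip_of(n,p)[:3]: print(n,round(r["score"],2),np.round(r["xy"]),ww(p,T,r["xy"],z))
m=cv2.inRange(cv2.cvtColor(p["pixels"],cv2.COLOR_RGB2HSV),(105,120,60),(120,255,255))
for c in cv2.findContours(m,cv2.RETR_EXTERNAL,cv2.CHAIN_APPROX_NONE)[0]:
    if cv2.contourArea(c)>200:
        a=cv2.approxPolyDP(cv2.convexHull(c),4,True)[:,0];print([(q.tolist(),ww(p,T,q,.0)[:2].round(4).tolist(),ww(p,T,q,.025)[:2].round(4).tolist(),ww(p,T,q,.07)[:2].round(4).tolist()) for q in a])
E
```

```text
[ 0.6455 -0.2327  0.2201] [ 0.9828  0.1845 -0.0004  0.0002] 2.95
prop_grip 0.79 [451. 224.] [ 0.6767 -0.5086  0.05  ]
prop_grip 0.65 [290.   2.] [ 0.8296 -0.1996  0.05  ]
prop_grip 0.6 [261. 175.] [ 0.6435 -0.2399  0.05  ]
gap 0.91 [ 59. 114.] [0.6189 0.0446 0.013 ]
holder 0.63 [115. 123.] [ 0.6285 -0.041   0.    ]
right_mid 0.75 [118. 115.] [ 0.6436 -0.049   0.014 ]
right_far 0.78 [132.  58.] [ 0.7162 -0.0443  0.014 ]
left_a_mid 0.55 [141. 272.] [ 0.4321 -0.1321  0.014 ]
[([267, 108], [0.7118, -0.2218], [0.7125, -0.2205], [0.7138, -0.2183]), ([274, 196], [0.6105, -0.272], [0.6182, -0.2673], [0.6321, -0.2588]), ([255, 200], [0.5964, -0.251], [0.6051, -0.2477], [0.6207, -0.2418]), ([247, 149], [0.6555, -0.2175], [0.6601, -0.2165], [0.6684, -0.2148]), ([258, 112], [0.7032, -0.2135], [0.7045, -0.2128], [0.7069, -0.2115])]
```

View pics/w1.png

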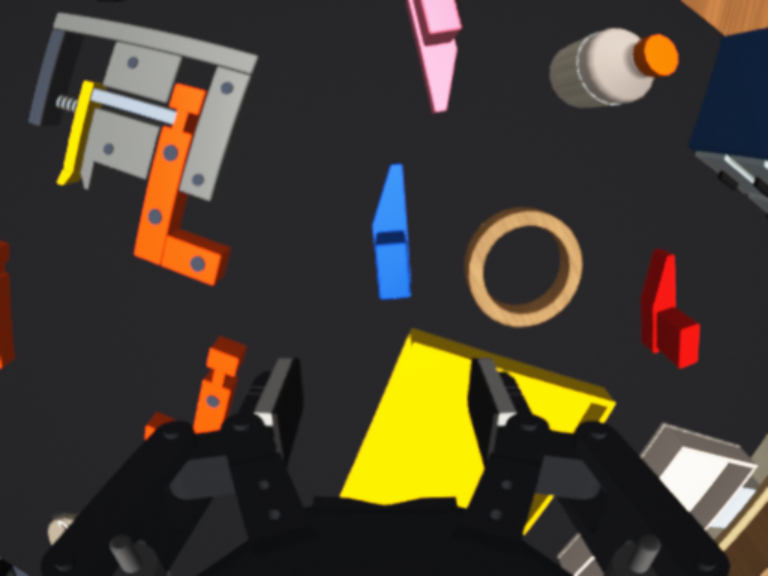

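The wedge shows clearly at about (392,232). It lies at (0.644,-0.241) with yaw 0.467. The catch and gap are at about (75,175), and the held bracket is the right-hand one.

```bash
python3 - <<'E'
from h import *
go(.6443,-.2411,.037,.467)
E
```

```text
ROW [ 0.     0.    -0.098] [ -3.5   6.7 183.5]
```

jog_arm --pt "0 0 -0.098 -3.5 7.2 60 60" --pt "0 0 -0.098 -3.5 7.2 120 60" --pt "0 0 -0.098 -3.5 7.2 165 60" --pt "0 0 -0.098 -3.5 7.2 183 60" --pt "0 0 -0.098 -3.5 7.2 183 60" --pt "0 0 -0.098 -3.5 7.2 183 5" --pt "0 0 -0.098 -3.5 7.2 183 5" --pt "0 0 -0.098 -3.5 7.2 183 5" --pt "0 0 -0.098 -3.5 7.2 183 5" --pt "0 0 -0.098 -3.5 7.2 183 5"

```text
t: 4.5
eef_pos: [0.6465, -0.2408, 0.0394]
tool_rot: [0.001, 0.973, 0.232, 0.001]
contact_force: [-0.5, 0.8, 6.3]
gripper_width: 0.248
grasp_force: 59.4
```

```bash
python3 - <<'E'
from h import *
o=bot.get_obs();print(o["gripper_width"],o["grasp_force"],o["eef_pos"],tool()[1].as_quat())
# stage: before gap, lifted
go(.495,.0545,.10,0)
E
```

```text
0.24822635761143758 59.40804898738861 [ 0.6465 -0.2408  0.0394] [0.9727 0.2322 0.0015 0.0009]
ROW [ 0.002 -0.003  0.469] [  -1.6 -331.7  -61.4]
```

jog_arm --pt "0 0 0 0 0 -30 5" --pt "0 0 0.15 0 -60 -61 5" --pt "0 0 0.3 -1 -120 -61 5" --pt "0 0 0.469 -1.6 -180 -61 5" --pt "0 0 0.469 -1.6 -240 -61 5" --pt "0 0 0.469 -1.6 -300 -61 5" --pt "0 0 0.469 -1.6 -332 -61 5" --pt "0 0 0.469 -1.6 -332 -61 5" --pt "0 0 0.469 -1.6 -332 -61 5" --pt "0 0 0.469 -1.6 -332 -61 5"

```text
t: 5.75
eef_pos: [0.4942, 0.0537, 0.0984]
tool_rot: [0.0, 1.0, -0.001, 0.0]
contact_force: [0.1, -0.9, -0.8]
gripper_width: 0.248
grasp_force: 59.0
```

```bash
python3 - <<'E'
from h import *
T=tool();p=bot.read_camera("wrist");save(p,"w2.png",1.5);print(T[0],T[1].as_rotvec(),bot.get_obs()["contact_force"])
for n,z in dict(gap=.013,holder=0,right_mid=.014,right_far=.014,prop_grip=.11).items():
    for r in bot.tip_of(n,p)[:2]: print(n,round(r["score"],2),np.round(r["xy"]),ww(p,T,r["xy"],z))
hs=cv2.cvtColor(p["pixels"],cv2.COLOR_RGB2HSV)
for lo,hi,zs,A in(((105,120,60),(120,255,255),(.0614,.0864),200),((24,150,100),(32,255,255),(.026,0),60)):
  for c in cv2.findContours(cv2.inRange(hs,lo,hi),cv2.RETR_EXTERNAL,cv2.CHAIN_APPROX_NONE)[0]:
    if cv2.contourArea(c)>A:
        a=cv2.approxPolyDP(c,2.5,True)[:,0]
        for q in a: print(q,[ww(p,T,q,z)[:2].round(4).tolist() for z in zs])
E
```

```text
[0.4942 0.0537 0.0984] [ 3.1411 -0.0039  0.0008] [ 0.5554 -0.0725 -0.6953]
gap 0.56 [263.  44.] [0.6164 0.0475 0.013 ]
right_mid 0.71 [383.  23.] [ 0.6404 -0.0478  0.014 ]
right_mid 0.63 [368. 305.] [ 0.3737 -0.0639  0.014 ]
right_far 0.54 [108. 308.] [0.3647 0.2175 0.014 ]
prop_grip 0.85 [254. 267.] [0.4907 0.0546 0.11  ]
prop_grip 0.74 [378.  19.] [ 0.6154 -0.0026  0.11  ]
[510 347] [[0.2882, -0.2959], [0.3282, -0.2474]]
[500 351] [[0.2881, -0.2738], [0.3282, -0.2285]]
[494 361] [[0.2672, -0.2747], [0.3101, -0.2292]]
[494 356] [[0.281, -0.2658], [0.322, -0.2216]]
[491 356] [[0.284, -0.2578], [0.3246, -0.2147]]
[480 369] [[0.2594, -0.2508], [0.3034, -0.2086]]
[481 380] [[0.2238, -0.2743], [0.2728, -0.2288]]
[493 374] [[0.2279, -0.298], [0.2763, -0.2493]]
[497 358] [[0.2723, -0.2778], [0.3145, -0.2319]]
[500 367] [[0.2415, -0.305], [0.288, -0.2553]]
[511 360] [[0.2489, -0.3261], [0.2943, -0.2735]]
[506 352] [[0.279, -0.2931], [0.3203, -0.2451]]
[511 350] [[0.2788, -0.3047], [0.3201, -0.2551]]
[278 120] [[0.5613, 0.0399], [0.5634, 0.0418]]
[264 120] [[0.5613, 0.0484], [0.5634, 0.049]]
[... 151 characters left out ...]
 [[0.4084, 0.0681], [0.4317, 0.0661]]
[274 318] [[0.4083, 0.0392], [0.4316, 0.0411]]
[279 312] [[0.4148, 0.0354], [0.4373, 0.0379]]
[282 124] [[0.5589, 0.0375], [0.5613, 0.0396]]
[511 266] [[0.4077, -0.2542], [0.3873, -0.2913]]
[494 308] [[0.3425, -0.256], [0.3143, -0.2933]]
[504 323] [[0.3036, -0.3012], [0.2707, -0.3439]]
[511 321] [[0.3025, -0.3187], [0.2695, -0.3635]]
[254   0] [[0.6477, 0.0544], [0.6563, 0.0545]]
[237   0] [[0.648, 0.0665], [0.6566, 0.0681]]
[237  41] [[0.6162, 0.0665], [0.621, 0.0681]]
[230  59] [[0.6029, 0.0715], [0.6061, 0.0737]]
[233  62] [[0.6007, 0.0694], [0.6036, 0.0713]]
[243  61] [[0.6013, 0.0623], [0.6042, 0.0634]]
[254  44] [[0.6138, 0.0545], [0.6183, 0.0546]]
```

View pics/w2.png

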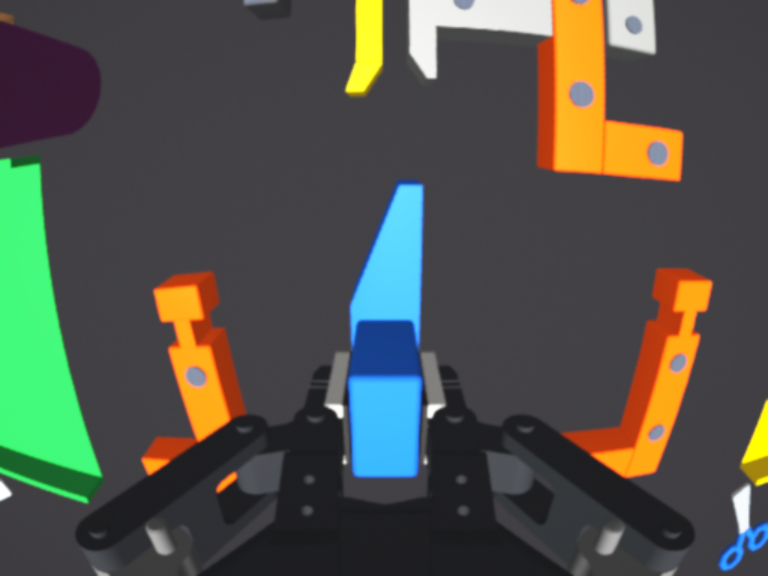

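The wedge is held straight, with its thin end at (405,185). Ahead are the yellow plate's inner edge at x≈381 and the cheek tongue at x≈409. I'll shift 2.5 mm left, lower and enter.

jog_arm --pt "0 0 0 0 -2.5 30 5" --pt "0 0 0 0 -2.5 52 5" --pt "0 0 0 0 -2.5 58 5" --pt "0 0 0 0 -2.5 58 5" --pt "0 0 0 25 -2.5 58 5" --pt "0 0 0 45 -2.5 58 5" --pt "0 0 0 60 -2.5 58 5" --pt "0 0 0 70 -2.5 58 5" --pt "0 0 0 75 -2.5 58 5" --pt "0 0 0 75 -2.5 58 5"

```text
t: 7.3
eef_pos: [0.5633, 0.0554, 0.0398]
tool_rot: [0.002, 1.0, -0.001, -0.005]
contact_force: [-14.5, -3.7, 11.3]
gripper_width: 0.248
grasp_force: 61.0
```

```bash
python3 - <<'E'
from h import *
T=tool();p=bot.read_camera("wrist");cv2.imwrite("pics/w3.png",cv2.resize(p["pixels"][40:260,120:400,::-1],None,fx=2.5,fy=2.5));print(T[0],bot.get_obs()["contact_force"])
E
```

```text
[0.5633 0.0554 0.0398] [-13.2095  -3.8167  11.618 ]
```

View pics/w3.png

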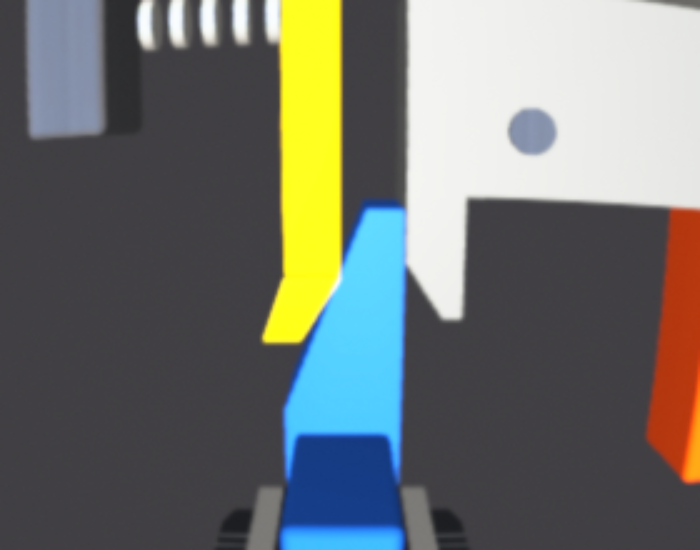

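The wedge is in the mouth, with its tip past the plate's bend and its right side along the cheek. I'll ease the downward press and drive on.

jog_arm --pt "0 0 0 5 0 -2 5" --pt "0 0 0 13 0 -2 5" --pt "0 0 0 21 0 -2 5" --pt "0 0 0 29 0 -2 5" --pt "0 0 0 36 0 -2 5" --pt "0 0 0 42 0 -2 5" --pt "0 0 0 48 0 -2 5" --pt "0 0 0 48 0 -2 5"

```text
t: 8.35
eef_pos: [0.6143, 0.0551, 0.0412]
tool_rot: [0.001, 1.0, -0.001, -0.003]
contact_force: [-3.2, -4.3, -2.5]
gripper_width: 0.25
grasp_force: 58.9
```

```bash
python3 - <<'E'
from h import *
T=tool();p=bot.read_camera("wrist");cv2.imwrite("pics/w4.png",cv2.resize(p["pixels"][40:260,120:400,::-1],None,fx=2.5,fy=2.5));print(T[0],bot.get_obs()["contact_force"])
E
```

```text
[0.6143 0.0551 0.0412] [-2.4814 -3.7541 -3.062 ]
```

View pics/w4.png

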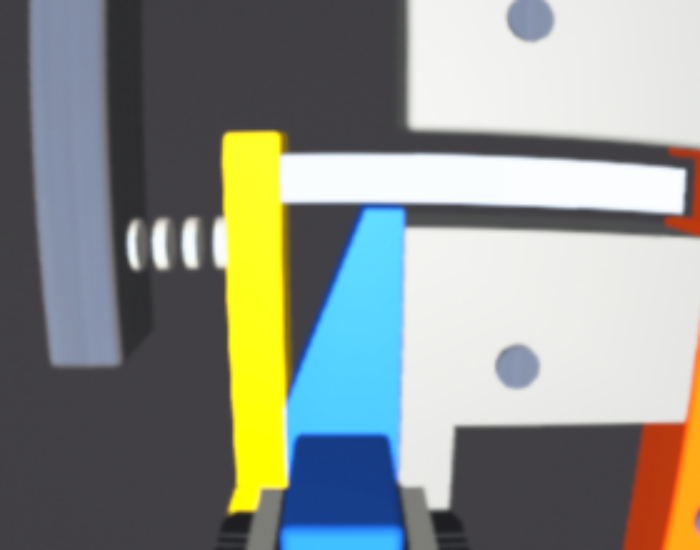

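The wedge is home against the stem and the plate is well open. I'll nudge it, let go and rise.

jog_arm --pt "0 0 0 3 0 0 5" --pt "0 0 0 4 0 1 5" --pt "0 0 0 2 0 1 40" --pt "0 0 0 0 0 1 40" --pt "0 0 0 0 0 1 40" --pt "0 0 0 0 0 0 40" --pt "0 0 0 0 0 -30 42" --pt "0 0 0 0 0 -80 45" --pt "0 0 0 -10 0 -130 45" --pt "0 0 0 -10 0 -150 45"

```text
t: 9.65
eef_pos: [0.6078, 0.0578, 0.196]
tool_rot: [-0.0, 1.0, -0.0, 0.002]
contact_force: [0.2, -0.3, -0.8]
gripper_width: 0.528
grasp_force: 0.0
```

```bash
python3 - <<'E'
from h import *
T=tool();p=bot.read_camera("wrist");save(p,"w5.png",1.5);print(T[0],bot.get_obs()["contact_force"],bot.get_obs()["gripper_width"])
for n,z in dict(right_mid=.014,right_far=.014,prop_grip=.05,gap=.013,left_a_mid=.014).items():
    for r in bot.tip_of(n,p)[:3]: print(n,round(r["score"],2),np.round(r["xy"]),ww(p,T,r["xy"],z))
t=bot.read_camera("top")
print("bins",[w(t,np.array(q)/1.5,0)[:2] for q in((220,291),(194,429),(504,309),(507,453))])
g=cv2.inRange(cv2.cvtColor(t["pixels"],cv2.COLOR_RGB2HSV),(50,120,40),(75,255,255));print(cv2.countNonZero(g))
for c in cv2.findContours(g,0,2)[0]:
    if cv2.contourArea(c)>500: print([(q.tolist(),w(t,q,0)[:2].round(3).tolist()) for q in cv2.approxPolyDP(c,4,True)[:,0]])
g=cv2.inRange(cv2.cvtColor(t["pixels"],cv2.COLOR_RGB2HSV),(24,150,60),(34,255,255))
for c in cv2.findContours(g,0,2)[0]:
    if cv2.contourArea(c)>500: print([(q.tolist(),w(t,q,0)[:2].round(3).tolist()) for q in cv2.approxPolyDP(c,4,True)[:,0]])
E
```

```text
[0.6078 0.0578 0.196 ] [0.7365 0.4608 2.2117] 0.5266789687880903
right_mid 0.7 [349. 144.] [ 0.639 -0.048  0.014]
right_far 0.81 [346.  78.] [ 0.7127 -0.0421  0.014 ]
right_far 0.58 [152. 326.] [0.3589 0.2207 0.014 ]
right_far 0.53 [100. 156.] [0.6267 0.2486 0.014 ]
prop_grip 0.85 [260. 172.] [0.6135 0.0533 0.05  ]
prop_grip 0.64 [480.   3.] [ 0.8284 -0.2073  0.05  ]
gap 0.65 [266. 161.] [0.6171 0.0467 0.013 ]
left_a_mid 0.63 [388. 289.] [ 0.4304 -0.1356  0.014 ]
left_a_mid 0.53 [258. 172.] [0.6041 0.056  0.014 ]
left_a_mid 0.47 [266. 163.] [0.6151 0.0465 0.014 ]
bins [array([0.5871, 0.2832]), array([0.3167, 0.3015]), array([ 0.5831, -0.2861]), array([ 0.3065, -0.2952])]
7391
[([72, 184], [0.605, 0.512]), ([52, 276], [0.332, 0.527]), ([129, 285], [0.319, 0.303]), ([146, 194], [0.587, 0.285])]
```

View pics/w5.png

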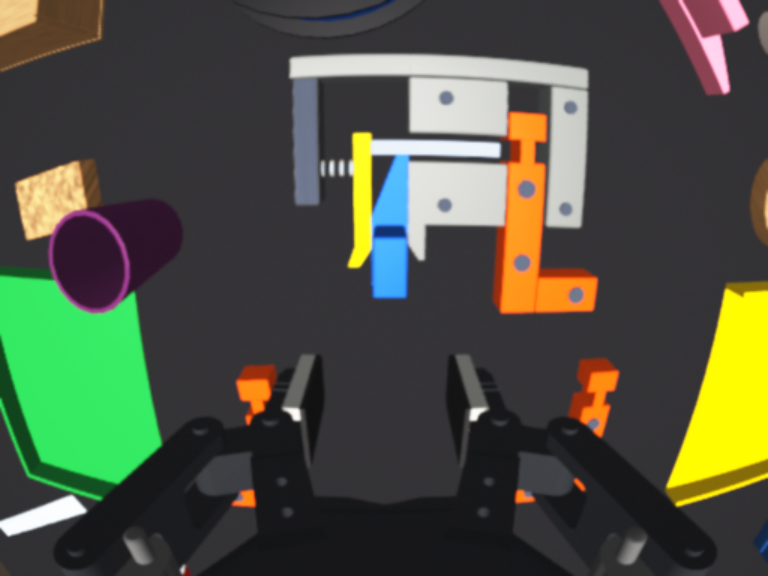

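The wedge stays put and the tooth at (500,150) is clear of the waist. Next is left_b, into the back half of the green bin.

```bash
python3 - <<'E'
from h import *
go(.430,.162,.006,.065)
E
```

```text
ROW [ 0.     0.003 -0.065] [-175.3 -104.7  185. ]
```

jog_arm --pt "0 0 -0.065 -58 -35 30 50" --pt "0 0 -0.065 -116 -70 70 50" --pt "0 0 -0.065 -175 -105 110 50" --pt "0 0 -0.065 -175 -105 150 50" --pt "0 0 -0.065 -175 -105 175 50" --pt "0 0 -0.065 -175 -105 184 50" --pt "0 0 -0.065 -175 -105 184 10" --pt "0 0 -0.065 -175 -105 184 10" --pt "0 0 -0.065 -175 -105 184 10" --pt "0 0 -0.065 -175 -105 184 10" --grip_force 40

```text
t: 11.25
eef_pos: [0.4322, 0.1625, 0.0089]
tool_rot: [-0.0, 0.999, 0.032, 0.001]
contact_force: [0.8, -0.5, -1.6]
gripper_width: 0.317
grasp_force: 39.4
```

```bash
python3 - <<'E'
from h import *
o=bot.get_obs();print(o["eef_pos"],o["contact_force"],o["grasp_force"],o["gripper_width"]*85.4)
T=tool();p=bot.read_camera("wrist")
for n in("left_a_mid","left_a_far","left_a_arm"):
    for r in bot.tip_of(n,p)[:3]: print(n,round(r["score"],2),np.round(r["xy"]),ww(p,T,r["xy"],.014))
go(.455,.427,T[0][2]+.0005,-.05)
E
```

```text
[0.4322 0.1625 0.0089] [ 0.7972 -0.5294 -1.5572] 39.42515194416046 27.039893399533177
ROW [-0.    -0.001  0.115] [  40.  -262.4   -0.6]
```

jog_arm --pt "0 0 0.02 4 -25 -1 10" --pt "0 0 0.04 11 -70 -1 10" --pt "0 0 0.065 19 -120 -1 10" --pt "0 0 0.09 27 -170 -1 10" --pt "0 0 0.11 34 -220 -1 10" --pt "0 0 0.115 39 -250 -1 10" --pt "0 0 0.115 40 -262 -1 10" --pt "0 0 0.115 40 -262 -1 10" --pt "0 0 0.115 40 -262 0 45" --pt "0 0 0.115 40 -262 0 45"

```text
t: 12.7
eef_pos: [0.4551, 0.4249, 0.0083]
tool_rot: [0.0, 1.0, -0.026, -0.0]
contact_force: [0.5, 0.1, -0.1]
gripper_width: 0.526
grasp_force: 0.0
```

```bash
python3 - <<'E'
from h import *
o=bot.get_obs();print(o["eef_pos"],o["contact_force"],o["grasp_force"],o["gripper_width"]*85.4)
go(.433,-.133,.15,0)
E
```

```text
[0.4551 0.4249 0.0083] [ 0.5407  0.0933 -0.0683] 0.0 44.88349848608983
ROW [ 0.001  0.    -0.052] [   7.   558.4 -141.2]
```

jog_arm --pt "0 0 0 0 0 -50 48" --pt "0 0 0 0 20 -100 50" --pt "0 0 -0.052 1 80 -140 50" --pt "0 0 -0.052 2 140 -140 50" --pt "0 0 -0.052 3 200 -140 50" --pt "0 0 -0.052 4 260 -140 50" --pt "0 0 -0.052 5 320 -140 50" --pt "0 0 -0.052 6 380 -140 50" --pt "0 0 -0.052 6 440 -140 50" --pt "0 0 -0.052 7 500 -110 50"

```text
t: 13.95
eef_pos: [0.4377, -0.0716, 0.1219]
tool_rot: [-0.0, 1.0, 0.0, 0.003]
contact_force: [1.2, 0.3, 0.3]
gripper_width: 0.585
grasp_force: 0.0
```

```bash
python3 - <<'E'
from h import *
p=bot.read_camera("top")
for n in("left_a_mid","left_a_far","left_a_arm","right_mid"):
    for r in bot.tip_of(n,p)[:3]: print(n,round(r["score"],2),np.round(r["xy"]),w(p,r["xy"],.014))
blobs(p,(5,150,120),(13,255,255),.028)
o=bot.get_obs();print(o["eef_pos"])
go(.433,-.133,.0065,0)
E
```

```text
left_a_far 0.26 [222. 186.] [0.6201 0.0568 0.014 ]
left_a_arm 0.45 [105. 234.] [0.4607 0.3869 0.014 ]
right_mid 0.83 [254. 181.] [ 0.6431 -0.0385  0.014 ]
blob [ 84.8333 239.0617] 572.0 ((0.45301681756973267, 0.4503452777862549), (0.08051766455173492, 0.14819476008415222), 87.2851791381836) 
 [[0.5230000019073486, 0.40700000524520874], [0.5249999761581421, 0.4339999854564667], [0.4059999883174896, 0.4909999966621399], [0.38100001215934753, 0.492000013589859], [0.3799999952316284, 0.41499999165534973]]
blob [ 24.     188.9348] 206.0 ((0.5761898756027222, 0.6368103623390198), (0.04966985434293747, 0.046717338263988495), 10.212005615234375) 
 [[0.6000000238418579, 0.6470000147819519], [0.5870000123977661, 0.6600000262260437], [0.5659999847412109, 0.6589999794960022], [0.5519999861717224, 0.6290000081062317], [0.5709999799728394, 0.6119999885559082], [0.5889999866485596, 0.6150000095367432], [0.6010000109672546, 0.6290000081062317]]
blob [259.9419 184.5226] 549.5 ((0.6417248249053955, -0.06641294062137604), (0.15227046608924866, 0.0762469694018364), 3.2878053188323975) 
 [[0.7160000205039978, -0.032999999821186066], [0.5659999847412109, -0.032999999821186066], [0.5680000185966492, -0.10899999737739563], [0.5950000286102295, -0.10700000077486038], [0.7170000076293945, -0.05400000140070915]]
[ 0.4364 -0.069   0.1205]
ROW [-0.     0.     0.001] [ -3.4  64.  114. ]
```

jog_arm --pt "0 0 0 -2 40 30 52" --pt "0 0 0 -3 60 60 52" --pt "0 0 0 -3 60 95 52" --pt "0 0 0 -3 60 111 52" --pt "0 0 0 -3 60 111 52" --pt "0 0 0 -3 60 111 10" --pt "0 0 0 -3 60 111 10" --pt "0 0 0 -3 60 111 10" --pt "0 0 0 -3 60 111 10"

```text
t: 15.32
eef_pos: [0.4351, -0.1288, 0.0106]
tool_rot: [0.0, 1.0, 0.001, 0.001]
contact_force: [-0.3, 0.6, 7.4]
gripper_width: 0.318
grasp_force: 40.2
```

```bash
python3 - <<'E'
from h import *
o=bot.get_obs();print(o["eef_pos"],o["contact_force"],o["grasp_force"],o["gripper_width"]*85.4)
go(.46,.331,o["eef_pos"][2]+.0005,-.06)
E
```

```text
[ 0.4351 -0.1288  0.0106] [-0.3468  0.6227  7.4481] 40.22349536418915 27.16251332525595
ROW [-0.    -0.003  0.062] [  26.  -459.7   -0.5]
```

jog_arm --pt "0 0 0 0 0 -3 10" --pt "0 0 0 4 -30 -3 10" --pt "0 0 0 8 -75 -3 10" --pt "0 0 0 12 -125 -3 10" --pt "0 0 0 16 -175 -3 10" --pt "0 0 0 18 -225 -3 10" --pt "0 0 0 20 -275 -3 10" --pt "0 0 0.02 22 -320 -3 10" --pt "0 0 0.04 24 -360 -3 10" --pt "0 0 0.062 26 -390 -3 10"

```text
t: 16.58
eef_pos: [0.4586, 0.2634, 0.0127]
tool_rot: [-0.0, 1.0, -0.029, 0.0]
contact_force: [-0.1, -0.2, -2.1]
gripper_width: 0.319
grasp_force: 39.5
```

```bash
python3 - <<'E'
from h import *
o=bot.get_obs();print(o["eef_pos"],o["contact_force"],o["grasp_force"],o["gripper_width"]*85.4)
go(.46,.331,o["eef_pos"][2],-.06)
E
```

```text
[0.4586 0.2634 0.0127] [-0.1135 -0.1907 -2.0622] 39.50061500072479 27.254868120662803
ROW [-0.001 -0.     0.001] [ -2.6 -67.6   0. ]
```

jog_arm --pt "0 0 0 -2 -30 0 10" --pt "0 0 0 -2 -56 0 10" --pt "0 0 0 -2 -68 1 10" --pt "0 0 0 -2 -68 2 10" --pt "0 0 0 -2 -68 2 45" --pt "0 0 0 -2 -68 2 45" --pt "0 0 0 -2 -68 2 45" --pt "0 0 0 -2 -68 -40 45" --pt "0 0 0 -2 -68 -90 45" --pt "0 0 0 -2 -50 -140 50"

```text
t: 17.82
eef_pos: [0.4598, 0.3117, 0.1538]
tool_rot: [-0.0, 1.0, -0.029, 0.0]
contact_force: [0.9, 0.3, -0.1]
gripper_width: 0.587
grasp_force: 0.0
```

```bash
python3 - <<'E'
from h import *
p=bot.read_camera("top")
blobs(p,(5,150,120),(13,255,255),.028,250)
print(bot.get_obs()["eef_pos"])
go(.612,-.045,.12,0)
E
```

```text
blob [114.5    249.7843] 376.0 ((0.4240976572036743, 0.35622283816337585), (0.07980994135141373, 0.0750676691532135), 87.39408111572266) 
 [[0.45899999141693115, 0.31700000166893005], [0.46000000834465027, 0.3409999907016754], [0.41200000047683716, 0.39399999380111694], [0.3919999897480011, 0.3970000147819519], [0.38499999046325684, 0.3190000057220459]]
blob [259.9419 184.5226] 549.5 ((0.6417248249053955, -0.06641294062137604), (0.15227046608924866, 0.0762469694018364), 3.2878053188323975) 
 [[0.7160000205039978, -0.032999999821186066], [0.5659999847412109, -0.032999999821186066], [0.5680000185966492, -0.10899999737739563], [0.5950000286102295, -0.10700000077486038], [0.7170000076293945, -0.05400000140070915]]
[0.4632 0.3096 0.1599]
ROW [-0.005 -0.006 -0.063] [170.6 344.7  39.3]
```

jog_arm --pt "0 0 0 28 56 0 50" --pt "0 0 -0.03 55 112 0 50" --pt "0 0 -0.062 82 168 0 50" --pt "0 0 -0.062 109 224 0 50" --pt "0 0 -0.062 136 280 0 50" --pt "0 0 -0.062 160 325 10 50" --pt "0 0 -0.062 171 346 30 50" --pt "0 0 -0.062 171 346 36 50" --pt "0 0 -0.062 171 346 36 50"

```text
t: 19.0
eef_pos: [0.6091, -0.0435, 0.1158]
tool_rot: [-0.0, 1.0, 0.001, -0.001]
contact_force: [-0.1, 0.9, 0.2]
gripper_width: 0.583
grasp_force: 0.0
```

```bash
python3 - <<'E'
from h import *
T=tool();p=bot.read_camera("wrist");print(T[0],T[1].as_rotvec(),bot.get_obs()["t"])
hs=cv2.cvtColor(p["pixels"],cv2.COLOR_RGB2HSV)
for c in cv2.findContours(cv2.inRange(hs,(5,150,60),(16,255,255)),0,1)[0]:
    if cv2.contourArea(c)>1500:
        for q in cv2.approxPolyDP(c,3,True)[:,0]: print(q,[ww(p,T,q,z)[:2].round(4).tolist() for z in(.028,)])
go(.612,-.045,.0075,0)
E
```

```text
[ 0.6091 -0.0435  0.1158] [-3.1409 -0.004   0.0026] 19.05
[239  63] [[0.7162, -0.0306]]
[237  86] [[0.6982, -0.0291]]
[249  90] [[0.695, -0.0382]]
[249 107] [[0.6818, -0.0382]]
[238 111] [[0.6788, -0.0297]]
[241 242] [[0.5665, -0.0306]]
[303 242] [[0.5662, -0.0855]]
[311 236] [[0.5721, -0.0922]]
[304 229] [[0.5791, -0.0855]]
[310 221] [[0.5867, -0.0902]]
[321 227] [[0.5808, -0.1005]]
[314 236] [[0.5721, -0.095]]
[321 242] [[0.5659, -0.1019]]
[330 241] [[0.5667, -0.1102]]
[333 212] [[0.595, -0.11]]
[325 202] [[0.6042, -0.102]]
[274 201] [[0.6051, -0.0587]]
[275 111] [[0.6788, -0.0582]]
[264 107] [[0.6819, -0.0497]]
[263  91] [[0.6943, -0.0489]]
[274  89] [[0.6959, -0.0572]]
[275  65] [[0.7147, -0.0579]]
ROW [-0.001  0.001  0.004] [  2.5   2.1 108.9]
```

jog_arm --pt "0 0 0 5 1 40 50" --pt "0 0 0 5 1 80 50" --pt "0 0 0 5 1 102 50" --pt "0 0 0 5 1 106 50" --pt "0 0 0 5 1 106 50" --pt "0 0 0 5 1 106 10" --pt "0 0 0 5 1 106 10" --pt "0 0 0 5 1 105 10" --pt "0 0 0 5 1 104 10"

```text
t: 20.18
eef_pos: [0.6147, -0.0456, 0.0125]
tool_rot: [0.0, 1.0, 0.001, -0.0]
contact_force: [-1.1, -0.3, -1.6]
gripper_width: 0.316
grasp_force: 40.5
```

```bash
python3 - <<'E'
from h import *
o=bot.get_obs();print(o["eef_pos"],o["contact_force"],o["grasp_force"],o["gripper_width"]*85.4,tool()[1].as_rotvec())
E
```

```text
[ 0.6147 -0.0456  0.0125] [-1.0784 -0.2738 -1.6409] 40.533435344696045 27.027661727687782 [ 3.1416  0.0027 -0.0002]
```

Now I'll draw it straight out 140 mm, starting gently.

jog_arm --pt "0 0 0 -6 0 0 10" --pt "0 0 0 -16 0 0 10" --pt "0 0 0 -30 0 0 10" --pt "0 0 0 -46 0 0 10" --pt "0 0 0 -64 0 0 10" --pt "0 0 0 -84 0 0 10" --pt "0 0 0 -104 0 0 10" --pt "0 0 0 -124 0 0 10" --pt "0 0 0 -140 0 0 10" --pt "0 0 0 -140 0 0 10"

```text
t: 21.42
eef_pos: [0.4733, -0.0459, 0.0124]
tool_rot: [-0.0, 1.0, 0.001, -0.001]
contact_force: [0.7, -0.3, -1.4]
gripper_width: 0.318
grasp_force: 40.5
```

```bash
python3 - <<'E'
from h import *
o=bot.get_obs();print(o["eef_pos"],o["contact_force"],o["grasp_force"],o["gripper_width"]*85.4)
T=tool();p=bot.read_camera("wrist");save(p,"w6.png",1.5)
go(.43,-.375,T[0][2],.03)
E
```

```text
[ 0.4733 -0.0459  0.0124] [ 0.7441 -0.3076 -1.4233] 40.52254557609558 27.118128409394284
ROW [-0.    -0.    -0.028] [-45.3 329.1   0.1]
```

View pics/w6.png

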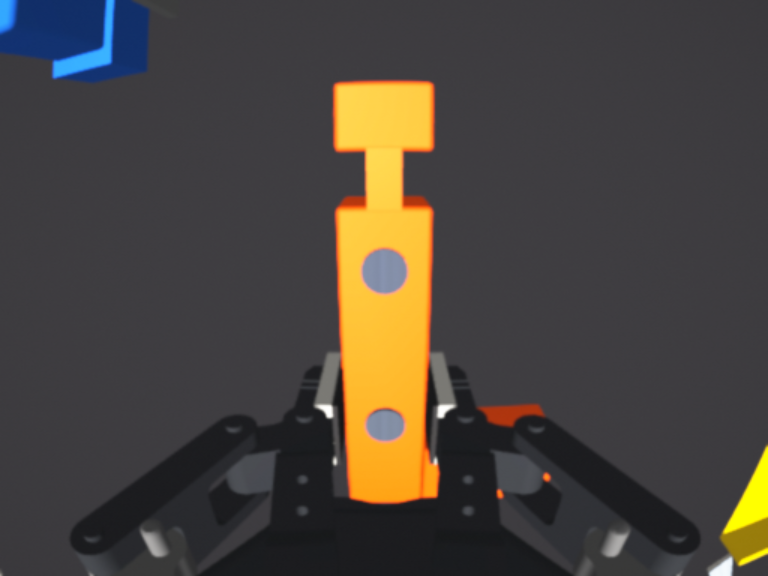

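The bracket is out and held straight, with its far end at (385,110). Now I'll slide it right into the yellow bin.

jog_arm --pt "0 0 0 -3 20 0 10" --pt "0 0 0 -8 60 0 10" --pt "0 0 0 -14 105 0 10" --pt "0 0 0 -20 150 0 10" --pt "0 0 0 -27 195 0 10" --pt "0 0 0 -34 240 0 10" --pt "0 0 0 -40 280 0 10" --pt "0 0 -0.015 -43 310 0 10" --pt "0 0 -0.028 -45 327 0 10" --pt "0 0 -0.028 -45 329 1 10"

```text
t: 22.72
eef_pos: [0.4305, -0.377, 0.0119]
tool_rot: [0.001, 1.0, 0.014, 0.0]
contact_force: [-5.1, -1.3, 13.5]
gripper_width: 0.317
grasp_force: 42.3
```

jog_arm --pt "0 0 0 0 0 1 10" --pt "0 0 0 0 0 1 45" --pt "0 0 0 0 0 1 45" --pt "0 0 0 0 0 1 45" --pt "0 0 0 0 0 -40 45" --pt "0 0 0 0 0 -90 45" --pt "0 0 0 20 -60 -140 45" --pt "0 0 0 40 -120 -180 45" --pt "0 0 0 40 -180 -200 45" --pt "0 0 0 40 -180 -200 45"

```text
t: 23.98
eef_pos: [0.4661, -0.19, 0.2127]
tool_rot: [-0.0, 1.0, 0.017, 0.001]
contact_force: [-0.0, 0.1, -0.9]
gripper_width: 0.527
grasp_force: 0.0
```

```bash
python3 - <<'E'
from h import *
o=bot.get_obs();print(o["t"],o["eef_pos"],o["contact_force"])
p=bot.read_camera("top");save(p,"top9.png",1.5)
blobs(p,(5,150,120),(13,255,255),.028,250)
for n in("cup","sander","tape"): print(n,[w(p,r["xy"],0) for r in bot.tip_of(n,p)[:1]])
E
```

```text
23.975 [ 0.4661 -0.19    0.2127] [-0.021   0.1016 -0.8635]
blob [118.7358 238.4151] 546.5 ((0.46006590127944946, 0.3540245294570923), (0.08008325099945068, 0.1469338983297348), 87.68377685546875) 
 [[0.5320000052452087, 0.31200000643730164], [0.5299999713897705, 0.33799999952316284], [0.41200000047683716, 0.39399999380111694], [0.3889999985694885, 0.39399999380111694], [0.38499999046325684, 0.3190000057220459]]
blob [ 84.8704 239.0617] 564.0 ((0.4528650641441345, 0.4503524899482727), (0.08051766455173492, 0.14789094030857086), 87.2851791381836) 
 [[0.5230000019073486, 0.40700000524520874], [0.5249999761581421, 0.4339999854564667], [0.4059999883174896, 0.4909999966621399], [0.38100001215934753, 0.492000013589859], [0.3799999952316284, 0.41499999165534973]]
cup [array([0.6245, 0.2476, 0.    ])]
sander [array([0.6661, 0.3499, 0.    ])]
tape [array([ 0.6695, -0.3502,  0.    ])]
```

View pics/top9.png

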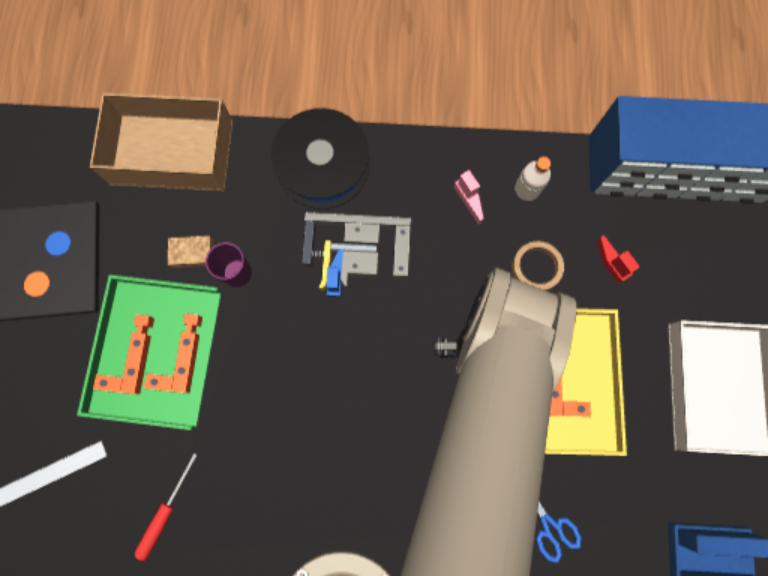

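The left brackets sit wholly inside the green bin at (135,355) and (185,355). The right bracket is in the yellow bin, partly hidden by the arm, and the wedge is in place at (335,275). One numeric check from the scene camera, then hand in.

```bash
python3 - <<'E'
from h import *
p=bot.read_camera("scene")
for n in("right_mid","right_far","right_arm"): print(n,[(round(r["score"],2),w(p,r["xy"],.014)) for r in bot.tip_of(n,p)[:2]])
print([(round(r["score"],2),w(p,r["xy"],.05)) for r in bot.tip_of("prop_grip",p)[:3]])
blobs(p,(5,150,90),(14,255,255),.028,250)
print(bot.hand_in())
E
```

```text
right_mid [(0.92, array([ 0.4605, -0.3699,  0.014 ]))]
right_far [(0.58, array([ 0.5169, -0.3785,  0.014 ])), (0.34, array([0.395 , 0.4944, 0.014 ]))]
right_arm [(0.86, array([ 0.3922, -0.4475,  0.014 ])), (0.21, array([0.3884, 0.4938, 0.014 ]))]
[(0.6, array([ 0.6739, -0.4897,  0.05  ])), (0.54, array([0.6126, 0.051 , 0.05  ])), (0.54, array([ 0.8244, -0.198 ,  0.05  ]))]
blob [267.5034 336.2381] 1114.0 ((0.86549311876297, 0.4011305570602417), (0.15658818185329437, 0.24388858675956726), 0.3546522259712219) 
 [[0.9449999928474426, 0.2800000011920929], [0.9430000185966492, 0.31200000643730164], [0.8059999942779541, 0.5199999809265137], [0.7870000004768372, 0.5230000019073486], [0.7889999747276306, 0.28299999237060547]]
blob [394.5865 292.6617] 670.5 ((0.45834746956825256, 0.45692259073257446), (0.08228539675474167, 0.15942804515361786), 87.24775695800781) 
 [[0.38199999928474426, 0.4950000047683716], [0.38100001215934753, 0.4189999997615814], [0.5230000019073486, 0.4129999876022339], [0.5360000133514404, 0.42399999499320984], [0.5360000133514404, 0.4410000145435333], [0.41800001263618
[... 1971 characters left out ...]
-0.8080000281333923], [-0.24500000476837158, -0.49900001287460327], [-0.34700000286102295, -0.4970000088214874], [-0.4090000092983246, -0.5070000290870667], [-0.7940000295639038, -0.8360000252723694]]
blob [367.4184  13.4898] 1613.0 ((-0.7951828837394714, -1.1008939743041992), (0.6249487400054932, 0.3817407190799713), 40.854129791259766) 
 [[-1.1540000438690186, -1.1629999876022339], [-0.8339999914169312, -1.3380000591278076], [-0.6909999847412109, -1.2630000114440918], [-0.5699999928474426, -1.11899995803833], [-0.5400000214576721, -1.0709999799728394], [-0.5189999938011169, -0.9419999718666077], [-0.8479999899864197, -0.9010000228881836]]
the job is handed in; nothing more can be done
None
```

I handed in the job at about 24 s: by the camera checks both left-hand brackets are in the green bin, the right-hand one is in the yellow bin, and the released wedge is holding the catch open; the hand-in returned no verdict.

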